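Pry the blue terminal cover loose

TASK

Use the orange flat-blade pry tool, not the fingers, to pry the blue snap-fit cover of its junction box loose at the notch, so that the notched edge pops up past its clips and the cover is left lying loose on top of its box. Then lay the tool back down on the desk, clear of the box, and leave the white cover snapped shut.

Things in the scene. Friction and masses are not known exactly. Their poses are not given: they have to be found in the camera images.
- pry_tool: Pry tool lying flat along its x axis, 170 mm long, 120 g. Orange handle x -75 to +30 mm, 24 mm wide (y), 28 mm high (z 0 to 28). Straight steel blade ahead of it, 18 mm wide, 2.6 mm thick, mid-plane at z = 14 mm, tip at x = +95 mm. Origin on the underside, z up; centre of mass near x = 0.
- blue_box: Grey hollow box fixed to the desk under the blue cover, 96 x 96 x 50 mm high, walls 6 mm. Origin: centre of underside, z up. Notch: cut-out in the top of its -x wall (outer face x = -48 mm), centred on y = 0, 44 mm wide, z 36 to 50, roofed by the cover, free 40 mm inwards. Black spring clips at y = +-48 mm, x = -18 mm, up to z = 66, hold the cover.
- blue_cover: Blue cover 90 x 90 x 6 mm, 70 g. Origin: centre of underside, axes as the box's; shut at box z = 50 mm. Notched edge (x = -45 mm) has a yellow mark on top. Lift it there with about 5 to 7 N: it pivots on the far wall; after 20 mm the clips spring back under it (30 mm is ample). Let down, it rests on them tilted 10 to 15 degrees, origin 8 to 11 mm up.
- white_cover: White cover of the same form and size, snapped on a second, equal box: leave it shut. Origin at the centre of its underside, 50 mm above the desk.
There are look-alikes about, which are no part of the job. Of the things that look like the pry_tool, the larger one is meant. Several things have the shape of the blue_cover; the one meant has the colours described above.

How it is judged (in metres and radians):
On the way:
1. the tool has lifted the blue cover's notched edge past its clips (z of blue_cover in the frame of blue_box above 0.0555 m and contact force between pry_tool and blue_cover above 0.1 N), for 0.1 s.
At the end, for the whole second after the job is handed in: Blue cover loose at rest on its box: centre over 5.5 mm above shut height, within 30 mm of the box centre sideways. Pry tool at rest on the desk (origin under 35 mm high), over 80 mm from the box centre, touching neither box nor cover. White cover within 10 mm of its start (z of blue_cover in the frame of blue_box above 0.0555 m and horizontal distance between blue_cover and blue_box below 0.03 m and linear speed of each of blue_cover, pry_tool below 0.02 m/s and height (world z) of pry_tool below 0.035 m and horizontal distance between pry_tool and blue_box above 0.08 m and contact force between pry_tool and blue_box below 0.05 N and contact force between pry_tool and blue_cover below 0.05 N and distance of white_cover from where it was at the start of the episode below 0.01 m).
It fails at once if the white cover is pried or knocked out of place (moved more than 10 mm) (distance of white_cover from where it was at the start of the episode above 0.01 m).
It fails at once if the fingers push or pull the blue cover (more than 3 N) (contact force between the fingers and blue_cover above 3 N).
It also fails if it takes over 45 s, if anything falls off the work surface, if the arm or the gripper's body presses on something with over 40 N, if the wrist force passes 120 N, or if a joint passes its speed limit or range.

ROBOT

A 6-joint arm with a two-finger parallel gripper is mounted at the origin on the work surface. World frame = base frame: x ahead of the robot, y to its left, z up, the work surface at z = 0. Lengths are in m, angles in degrees, forces in N, time in s.
With the tool pointing down it reaches from about 0.4 to 0.825 m from the base axis. Payload 7 kg.
Tool frame: the origin (TCP) lies on the centre line of the jaws, within the pads' length; the fingertips stand 22 mm ahead of it and the grasp point (between the pads) lies 3 mm ahead of it; z points along the fingers, y is the line along which they close (so a half turn about z gives the same grasp; the last joint's range is limited). The gripper opens to 88 mm and grips with 3 to 60 N. Pads are 19 mm wide; open, the fingers measure 130 mm over their backs; the gripper's body (78 mm by 193 mm) begins 47 mm behind the grasp point.
Start: joints at [-59.582, 20.546, 0.682, 0, -70.136, -16.507], TCP at [0.162, -0.655, 0.249] pointing down, gripper open.
Joint ranges: [-176.03, 176.03], [-82.01, 121.73], [-58.28, 71.71], [-173.87, 95.51], [-174.79, -0.11], [-173.66, 173.66]. Speed limits (degrees/s): [136.94, 136.94, 172.46, 180, 180, 180].

INTERFACE

Orientations are given as [roll, pitch, yaw] about the fixed x, y, z axes, in that order (R = Rz(yaw) Ry(pitch) Rx(roll)).
In Python, from plant import get_state, cams, r gives the robot as it stands.
- The arm moves only by the tool apply_moves, never from a script. Its argument "targets" is a list of rows, each an object with "dp": the shift along the world's x, y, z in m, a list of three; "yaw": the turn about the world's z in degrees. In form: [{"dp": [x, y, z], "yaw": yaw}, ...]. A call has 1 to 20 rows; each row is the pose to reach, as a shift and turn from the pose commanded when the call began; what a row does not reach only later rows make up. A row lasts 1/12 s, in which the tool goes at most 41.7 mm and 7.16 degrees, less where a joint would pass 70% of its speed; a pose out of reach is approached as far as the arm can. A call with a gripper value outside its range is refused whole. "grip" is the gripper command: -1 is fully open, 1 is shut, values between are in proportion, set as the call begins (left out, the last holds). The fingers move at their own pace and stop on an object; "squeeze" is the grip in N (left out, the last holds). Time passes only in rows, so rows that repeat a pose let the fingers close. It gives the time, the measured TCP pose, the force, the opening and the grip force at its end, in the units of the state.
- get_state(): the state, without advancing time (a new reading comes with each control period).
- cams.capture(name): name is "scene" or "top" or "wrist"; returns a dict with "image" (420x560x3 uint8, red, green, blue), "range_z" (420x560 float32, m along the optical axis (not along the pixel's ray), 0 where there is no reading), "fx", "fy", "cx", "cy" (pixels), "k1" (the pictures are not rectified: a ray, as slopes to the right and down, at radius r is drawn at 1 + k1 r^2 times it, then the intrinsics apply), "R" (3x3) and "t" (3): a world point X has camera coordinates R X + t; the wrist camera has in their place "T_tool_cam" (4x4, takes a point from camera to tool coordinates, whose origin is the TCP and whose axes are the flange's). Camera axes: x right, y down, z forward; pixel columns grow to the right and rows downward; lengths in m; the calibration is good to about 2 mm. A picture is of the moment at which its call begins: read the wrist's pose just before it.
- r.close_job(): hands the job in; it is judged then, once.
The state is a dict: "time_s": time; "joints": joint angles; "qd": joint speeds; "joint_torque": joint torques, N m; "tcp_pos": TCP position; "eef_rot": TCP orientation; "contact_force": force on the tool from outside, world axes, zero at the start; "moment": the same for the moment, N m; "gripper_width": finger opening in m; "gripper_force": force on a finger pad.
Only numpy, scipy, OpenCV 4.12 (cv2) and the standard library are available. Lean on these libraries where they do the work, as an engineer would, in place of code of your own. Each camera call takes 0.05 s, during which the arm holds its last target. There are 200 camera calls.

## Working session

There is one attempt and no reset: what is moved stays moved. The work goes in short steps, Python scripts to look and compute and a tool call to move; the robot and the scene stay as the last step left them, time stands still between calls to the robot, and variables do not carry over. Pictures are saved under pics/ and viewed, at most 10 in all, crops included, and the job is handed in when it is done.

Besides the shell and the picture viewer there is one more tool, called after "Request:" as a command line: name --argument value ..., lists and objects as JSON in quotes. apply_moves: Moves the arm, as the interface text tells. Its arguments: {"type":"object","properties":{"targets":{"type":"array","items":{"type":"object","properties":{"dp":{"type":"array","items":{"type":"number"}},"yaw":{"type":"number"}}}},"grip":{"type":"number"},"squeeze":{"type":"number"}},"required":["targets"]}

```bash
mkdir -p pics; ls
cat > h.py <<'E'
import numpy as np, cv2
from plant import get_state, cams, r
from scipy.spatial.transform import Rotation as Ro
def cap(n):
    s=get_state(); c=cams.capture(n)
    if n=='wrist':
        T=np.eye(4); T[:3,:3]=Ro.from_euler('xyz',s['eef_rot'],degrees=True).as_matrix(); T[:3,3]=s['tcp_pos']
        M=T@c['T_tool_cam']; c['Rw']=M[:3,:3]; c['C']=M[:3,3]
    else:
        R=np.array(c['R']); c['Rw']=R.T; c['C']=-R.T@np.array(c['t'])
    return c
def rays(c,px):
    K=np.array([[c['fx'],0,c['cx']],[0,c['fy'],c['cy']],[0,0,1]],float)
    p=cv2.undistortPoints(np.array(px,float).reshape(-1,1,2),K,np.array([c['k1'],0,0,0,0.]))[:,0]
    return np.c_[p,np.ones(len(p))]
def onplane(c,px,z):
    d=rays(c,px)@c['Rw'].T; return c['C']+d*((z-c['C'][2])/d[:,2])[:,None]
def cloud(c):
    h,w=c['range_z'].shape; u,v=np.meshgrid(np.arange(w),np.arange(h))
    d=rays(c,np.c_[u.ravel(),v.ravel()])*c['range_z'].reshape(-1,1)
    P=d@c['Rw'].T+c['C']; P[c['range_z'].ravel()==0]=np.nan
    return P.reshape(h,w,3)
def save(c,f): cv2.imwrite('pics/'+f,c['image'][:,:,::-1])
E
python3 - <<'E'
from h import *
print(get_state())
t=cap('top'); s=cap('scene')
save(t,'top0.png'); save(s,'scene0.png')
print(t['C'],t['fx'],t['k1'],s['C'])
np.savez('top0.npz',P=cloud(t),im=t['image'])
E
```

```text
pics
{'time_s': 0.0, 'joints': array([-5.95800438e+01,  2.05909008e+01,  6.34090348e-01, -1.99455367e-02,
       -7.01355578e+01, -1.65058171e+01]), 'qd': array([-0.03290537,  0.01909516,  0.02187314,  0.02356502, -0.06935651,
        0.00318281]), 'joint_torque': array([ 1.03608563e-03, -5.82722104e+01,  2.93054903e+01,  6.99698836e+00,
        7.00484510e-03, -2.01254147e-04]), 'tcp_pos': array([ 0.1621721 , -0.6547662 ,  0.24763164]), 'eef_rot': array([ 1.79906111e+02, -8.26808163e-03, -1.66092647e+02]), 'contact_force': array([ 0.65860376,  0.01619096, -1.28080294]), 'moment': array([-0.01020827, -0.00746763,  0.01569734]), 'gripper_force': 0.0, 'gripper_width': 0.08761881158225411}
[ 0.38730505 -0.07176034  1.1167922 ] 484.96740230492094 0.026817727203643494 [1.00205153 0.41408556 0.88267696]
```

View pics/top0.png

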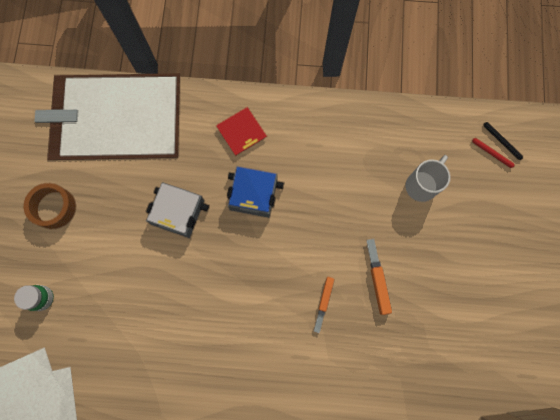

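View pics/scene0.png

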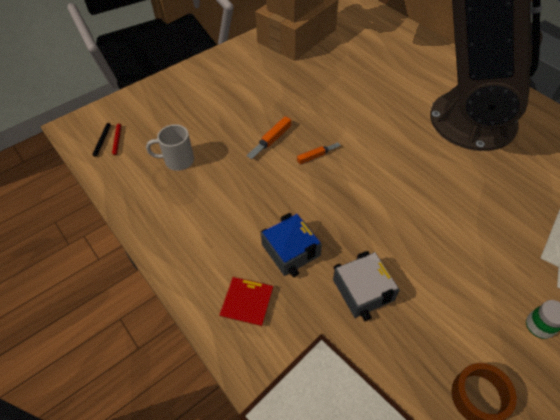

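Top view: the pry-tool candidates are the larger orange one at about (380,280), with its blade tip near (371,242), and the smaller one at (324,304). Cover candidates are blue on a box at (253,190), white on a box at (176,210) and a loose red one at (242,132). I choose the larger tool and the blue cover with the yellow mark at (249,205). Next I measure both and take one close crop.

```bash
cat >> h.py <<'E'
def rect(c,mask,z,minA=40):
    out=[]
    cs,_=cv2.findContours(mask.astype(np.uint8),cv2.RETR_EXTERNAL,cv2.CHAIN_APPROX_NONE)
    for k in cs:
        if cv2.contourArea(k)<minA: continue
        W=onplane(c,k[:,0],z)[:,:2]
        (m,sz,a)=cv2.minAreaRect((W*1000).astype(np.float32))
        out.append((k[:,0].mean(0).round(),np.round(m,1),np.round(sz,1),round(a,1)))
    return out
def masks(im):
    h=cv2.cvtColor(im,cv2.COLOR_RGB2HSV); H,S,V=[h[...,i].astype(int) for i in range(3)]
    return dict(orange=(H>5)&(H<14)&(S>200)&(V>150), blue=(H>105)&(H<130)&(S>150)&(V>80), yellow=(H>20)&(H<32)&(S>150)&(V>150))
E
python3 - <<'E'
from h import *
for n in ('top','scene'):
    c=cap(n); m=masks(c['image'])
    for k,z in (('orange',.028),('blue',.056),('yellow',.056)):
        for o in rect(c,m[k],z,8 if k=='yellow' else 60): print(n,k,*o)
    if n=='top':
        P=cloud(c)
        for u,v in ((253,185),(176,210),(382,295),(374,252),(300,250),(242,128),(324,295)): print(u,v,P[v,u].round(3))
        cv2.imwrite('pics/crop0.png',cv2.resize(c['image'][130:330,220:410,::-1],None,fx=3,fy=3,interpolation=2)[:600])
E
```

```text
top blue [252. 189.] [659.1   6.5] [89.7 88.1] 83.4
top yellow [250. 143.] [766.4  21.1] [ 3.3 32.3] 37.1
253 185 [0.668 0.005 0.058]
176 210 [0.598 0.172 0.054]
382 295 [ 0.447 -0.299  0.029]
374 252 [ 0.543 -0.281  0.013]
300 250 [ 0.537 -0.113 -0.002]
242 128 [0.817 0.047 0.018]
324 295 [ 0.438 -0.172  0.02 ]
scene orange [310. 153.] [ 448.3 -173.5] [13.8 71.7] 79.2
scene orange [275. 128.] [ 458.6 -300.2] [101.6  19.8] 16.2
scene blue [291. 237.] [660.1   6.1] [89.5 90.2] 83.8
scene yellow [383. 272.] [566.5 192. ] [25.1 11.4] 88.1
```

View pics/crop0.png

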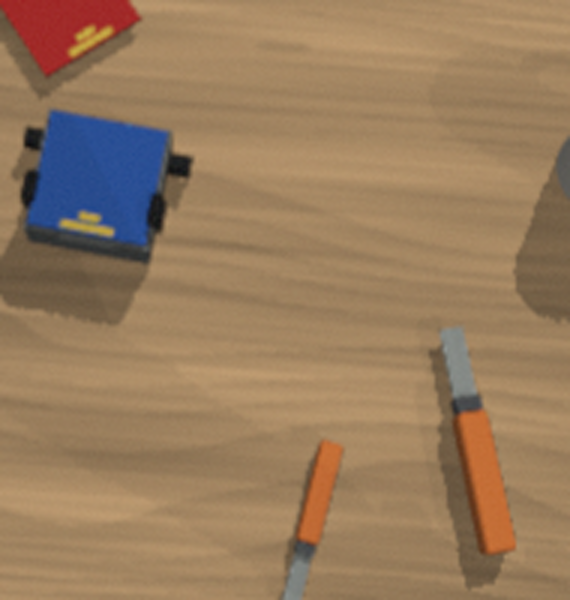

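The crop confirms the larger orange tool, with blade up and left and its tip near crop (452,330), and the blue cover, whose yellow mark faces the robot. The box centre is about (0.659, 0.006) at yaw −6.5°. The tool's handle centre is about (0.459, −0.300) at yaw ~15°. Going above the tool.

Request:
apply_moves --targets '[{"dp": [0.03, 0.03, 0], "yaw": 1}, {"dp": [0.06, 0.06, 0], "yaw": 1}, {"dp": [0.09, 0.09, 0], "yaw": 1}, {"dp": [0.12, 0.125, 0], "yaw": 1}, {"dp": [0.15, 0.16, -0.01], "yaw": 1}, {"dp": [0.18, 0.19, -0.02], "yaw": 1}, {"dp": [0.21, 0.225, -0.03], "yaw": 1}, {"dp": [0.24, 0.26, -0.04], "yaw": 1}, {"dp": [0.27, 0.29, -0.05], "yaw": 1}, {"dp": [0.3, 0.325, -0.06], "yaw": 1}, {"dp": [0.32, 0.35, -0.07], "yaw": 1}, {"dp": [0.336, 0.365, -0.08], "yaw": 1}, {"dp": [0.336, 0.365, -0.08], "yaw": 1}, {"dp": [0.336, 0.365, -0.08], "yaw": 1}]' --grip -1

```text
time_s: 1.37
tcp_pos: [0.4993, -0.288, 0.1672]
eef_rot: [179.9, -0.1, -164.9]
contact_force: [1.0, 0.0, 0.2]
gripper_width: 0.0875
gripper_force: 0.0
```

Run:
```python
from h import *
s=get_state(); print(s['time_s'],s['tcp_pos'],s['eef_rot'],s['contact_force'])
for n in ('wrist','scene','top'):
    c=cap(n)
    if n=='wrist': save(c,'w1.png')
    for o in rect(c,masks(c['image'])['orange'],.028,60): print(n,*o)
```

```text
1.3667 [ 0.49928258 -0.28801914  0.16719843] [ 1.79933229e+02 -1.07010016e-01 -1.64887729e+02] [1.02862865 0.03013361 0.21416454]
scene [310. 153.] [ 447.3 -173.6] [15.7 73.6] 79.0
scene [275. 128.] [ 459.3 -300.1] [103.1  20. ] 16.2
```

View pics/w1.png

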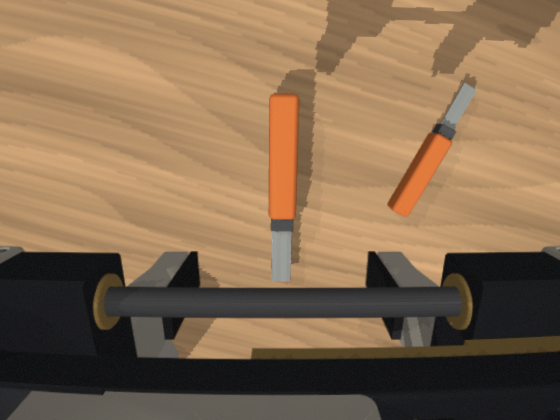

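Wrist view: the large handle spans (271..298, 95) to (271..294, 218) with its blade tip at (281,280), and the fingers straddle its line. I'll compute its position from these pixels.

Run:
```python
from h import *
c=cap('wrist')
a=onplane(c,[[271,95],[298,95],[271,219],[294,219]],.028)
t=onplane(c,[[281,280],[273,280],[290,280]],.0153)
print(a.round(4),t.round(4))
b=a[:2].mean(0);f=a[2:].mean(0); d=t[0]-b
print(b,f,np.linalg.norm(f-b),np.degrees(np.arctan2(d[1],d[0])),np.linalg.norm(d[:2]))
h=cv2.cvtColor(c['image'],cv2.COLOR_RGB2HSV); print(h[150,284])
u=d[:2]/np.linalg.norm(d[:2]); o=t[0][:2]-.095*u; print('origin',o,'grasp x=18',o+.018*u)
s=get_state(); print(s['tcp_pos'])
```

```text
[[ 0.4096 -0.3224  0.028 ]
 [ 0.4041 -0.3018  0.028 ]
 [ 0.5091 -0.2968  0.028 ]
 [ 0.504  -0.2774  0.028 ]] [[ 0.5704 -0.2715  0.0153]
 [ 0.5724 -0.279   0.0153]
 [ 0.5681 -0.2631  0.0153]]
[ 0.40682844 -0.31209279  0.028     ] [ 0.50654882 -0.28707502  0.028     ] 0.10281071343532538 13.932371336689062 0.16848778965058042
[ 12 185 226]
origin [ 0.47815426 -0.29439866] grasp x=18 [ 0.49562471 -0.29006469]
[ 0.49777779 -0.2909331   0.16896259]
```

Request:
apply_moves --targets '[{"dp": [-0.002, 0, -0.03], "yaw": -1}, {"dp": [-0.002, 0, -0.06], "yaw": -1}, {"dp": [-0.002, 0, -0.09], "yaw": -1}, {"dp": [-0.002, 0, -0.115], "yaw": -1}, {"dp": [-0.002, 0, -0.13], "yaw": -1}, {"dp": [-0.002, 0, -0.138], "yaw": -1}, {"dp": [-0.002, 0, -0.142], "yaw": -1}, {"dp": [-0.002, 0, -0.142], "yaw": -1}, {"dp": [-0.002, 0, -0.142], "yaw": -1}]' --grip -1

```text
time_s: 2.32
tcp_pos: [0.4967, -0.2908, 0.0276]
eef_rot: [-180.0, 0.1, -166.1]
contact_force: [-0.4, -1.0, -0.7]
gripper_width: 0.0876
gripper_force: 0.0
```

Request:
apply_moves --targets '[{"dp": [0, 0, 0], "yaw": 0}, {"dp": [0, 0, 0], "yaw": 0}, {"dp": [0, 0, 0], "yaw": 0}, {"dp": [0, 0, 0], "yaw": 0}, {"dp": [0, 0, 0], "yaw": 0}, {"dp": [0, 0, 0], "yaw": 0}, {"dp": [0, 0, 0], "yaw": 0}, {"dp": [0, 0, 0], "yaw": 0}]' --grip 1 --squeeze 60

```text
time_s: 2.98
tcp_pos: [0.4963, -0.2901, 0.0265]
eef_rot: [180.0, -0.0, -166.1]
contact_force: [0.3, -1.3, -0.1]
gripper_width: 0.0397
gripper_force: 0.0
```

Still closing. I'll wait, then lift.

Request:
apply_moves --targets '[{"dp": [0, 0, 0], "yaw": 0}, {"dp": [0, 0, 0], "yaw": 0}, {"dp": [0, 0, 0], "yaw": 0}, {"dp": [0, 0, 0], "yaw": 0}, {"dp": [0, 0, 0], "yaw": 0}, {"dp": [0, 0, 0], "yaw": 0}]'

```text
time_s: 3.48
tcp_pos: [0.4962, -0.2902, 0.0265]
eef_rot: [180.0, -0.0, -166.1]
contact_force: [-1.1, -0.4, -0.4]
gripper_width: 0.0236
gripper_force: 60.0
```

Request:
apply_moves --targets '[{"dp": [0, 0, 0.03], "yaw": 0}, {"dp": [0, 0, 0.06], "yaw": 0}, {"dp": [0, 0.03, 0.08], "yaw": -2}, {"dp": [0.002, 0.06, 0.08], "yaw": -5}, {"dp": [0.004, 0.09, 0.08], "yaw": -8}, {"dp": [0.006, 0.12, 0.08], "yaw": -11}, {"dp": [0.008, 0.15, 0.08], "yaw": -14}, {"dp": [0.01, 0.18, 0.08], "yaw": -17}, {"dp": [0.01, 0.21, 0.08], "yaw": -19}, {"dp": [0.01, 0.24, 0.08], "yaw": -20}, {"dp": [0.01, 0.27, 0.08], "yaw": -20.5}, {"dp": [0.01, 0.295, 0.07], "yaw": -20.5}, {"dp": [0.01, 0.31, 0.06], "yaw": -20.5}, {"dp": [0.01, 0.312, 0.06], "yaw": -20.5}, {"dp": [0.01, 0.312, 0.06], "yaw": -20.5}, {"dp": [0.01, 0.312, 0.06], "yaw": -20.5}]'

```text
time_s: 4.82
tcp_pos: [0.5062, 0.0216, 0.0867]
eef_rot: [-180.0, -0.0, 173.4]
contact_force: [0.2, 1.3, 0.4]
gripper_width: 0.0235
gripper_force: 60.0
```

Run:
```python
from h import *
c=cap('wrist'); save(c,'w2.png'); s=cap('scene'); P=cloud(s)
cv2.imwrite('pics/s2.png',cv2.resize(s['image'][100:320,200:460,::-1],None,fx=2.7,fy=2.7,interpolation=2))
st=get_state(); print(st['tcp_pos'],st['eef_rot'])
```

```text
[0.50639357 0.0210796  0.08693464] [1.79993071e+02 2.07924492e-02 1.73363577e+02]
```

View pics/w2.png

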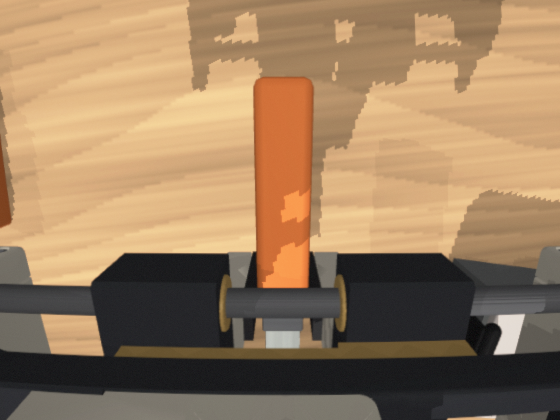

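View pics/s2.png

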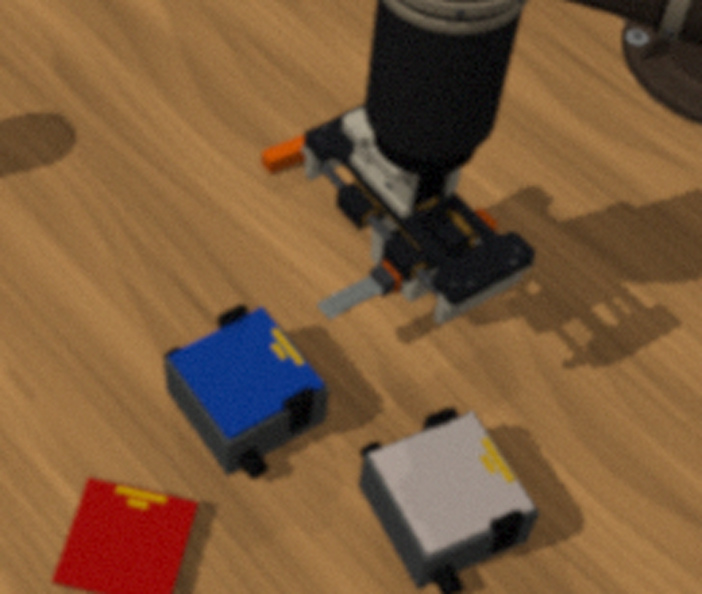

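Wrist view: the handle is held straight, in line with the fingers at (283,80–290). Scene crop: the blade tip at crop (332,307) points at the notched edge with the yellow mark at (287,347). I'll lower to notch height and check the blade by depth.

Request:
apply_moves --targets '[{"dp": [0, 0, -0.02], "yaw": 0}, {"dp": [0, 0, -0.031], "yaw": 0}, {"dp": [0, 0, -0.031], "yaw": 0}, {"dp": [0, 0, -0.031], "yaw": 0}]'

```text
time_s: 5.25
tcp_pos: [0.5061, 0.0209, 0.0556]
eef_rot: [-180.0, -0.0, 173.3]
contact_force: [0.4, -0.3, -1.4]
gripper_width: 0.0238
gripper_force: 60.0
```

Run:
```python
from h import *
s=cap('scene'); t=cap('top'); st=get_state(); print(st['tcp_pos'],st['eef_rot'])
a=np.radians(-6.5); R=np.array([[np.cos(a),np.sin(a)],[-np.sin(a),np.cos(a)]])
for c in (s,t):
    P=cloud(c); q=(P[...,:2]-[.6595,.0063])@R.T
    m=(P[...,2]>.034)&(P[...,2]<.056)&(q[...,0]<-54)&0|((P[...,2]>.03)&(P[...,2]<.06)&(q[...,0]>-.11)&(q[...,0]<-.054)&(abs(q[...,1])<.03))
    b=np.c_[q[m],P[m][:,2]]; print(len(b))
    if len(b): print(np.percentile(b,[2,50,98],axis=0).round(4))
    k=abs(q[...,0])<.035; k&=(abs(q[...,1])<.035)&(P[...,2]>.03); print('cover z',np.median(P[k][:,2]))
```

```text
[0.50682495 0.02148234 0.05636124] [1.79980902e+02 5.48647564e-02 1.73377723e+02]Traceback (most recent call last):
  File "<stdin>", line 7, in <module>
    res = self.concatenate(tuple(objs), axis=axis)
ValueError: all the input arrays must have same number of dimensions, but the array at index 0 has 4 dimension(s) and the array at index 1 has 3 dimension(s)
```

Run:
```python
from h import *
s=cap('scene'); t=cap('top')
a=np.radians(-6.5); R=np.array([[np.cos(a),np.sin(a)],[-np.sin(a),np.cos(a)]])
for c in (s,t):
    P=cloud(c); q=(P[...,:2]-[.6595,.0063])@R.T; z=P[...,2]
    m=(z>.03)&(z<.06)&(q[...,0]>-.11)&(q[...,0]<-.054)&(abs(q[...,1])<.03)
    b=np.c_[q[m],z[m]]; print(len(b))
    if len(b): print(np.percentile(b,[2,50,98],axis=0).round(4))
    k=(abs(q[...,0])<.035)&(abs(q[...,1])<.035)&(z>.03); print('cover z',np.median(z[k]))
```

```text
116
[[-0.1089 -0.0114  0.0432]
 [-0.0912 -0.0025  0.0463]
 [-0.0745  0.006   0.0489]]
cover z 0.05672521997694102
0
cover z 0.05702208917085516
```

Blade top is about 45 mm high, the tip at box x ≈ −74 mm and 2.5 mm off centre, which fits the notch. Inserting.

Request:
apply_moves --targets '[{"dp": [0.01, -0.001, -0.001], "yaw": 0}, {"dp": [0.02, -0.002, -0.001], "yaw": 0}, {"dp": [0.03, -0.003, -0.001], "yaw": 0}, {"dp": [0.04, -0.0045, -0.001], "yaw": 0}, {"dp": [0.047, -0.005, -0.001], "yaw": 0}, {"dp": [0.047, -0.005, -0.001], "yaw": 0}, {"dp": [0.047, -0.005, -0.001], "yaw": 0}]'

```text
time_s: 6.03
tcp_pos: [0.5534, 0.0166, 0.0541]
eef_rot: [-180.0, -0.0, 173.4]
contact_force: [0.3, -0.1, -0.4]
gripper_width: 0.0238
gripper_force: 60.0
```

No contact so far. Lifting slowly, with a force check partway.

Request:
apply_moves --targets '[{"dp": [0, 0, 0.003], "yaw": 0}, {"dp": [0, 0, 0.006], "yaw": 0}, {"dp": [0, 0, 0.009], "yaw": 0}, {"dp": [0, 0, 0.012], "yaw": 0}, {"dp": [0, 0, 0.015], "yaw": 0}, {"dp": [0, 0, 0.015], "yaw": 0}]'

```text
time_s: 6.53
tcp_pos: [0.5527, 0.0168, 0.07]
eef_rot: [-180.0, -0.0, 173.4]
contact_force: [-1.8, -0.4, -3.6]
gripper_width: 0.0236
gripper_force: 60.0
```

```bash
cat > chk.py <<'E'
from h import *
import sys
st=get_state(); print(st['tcp_pos'],st['eef_rot'],st['contact_force'],st['moment'])
a=np.radians(-6.5); R=np.array([[np.cos(a),np.sin(a)],[-np.sin(a),np.cos(a)]])
for n in ('scene','top'):
    c=cap(n); P=cloud(c); m=masks(c['image'])['blue']&(P[...,2]>.03)
    if n=='scene': cv2.imwrite('pics/'+sys.argv[1],cv2.resize(c['image'][100:320,200:460,::-1],None,fx=2.7,fy=2.7,interpolation=2))
    Q=P[m]; q=(Q[:,:2]-[.6595,.0063])@R.T
    k=(np.abs(q)<.055).all(1); q=q[k]; z=Q[k][:,2]
    A=np.c_[q,np.ones(len(q))]; w=np.linalg.lstsq(A,z,rcond=None)[0]
    print(n,len(q),'slope deg',np.degrees(np.arctan(w[0])).round(1),'z0',w[2].round(4),q.min(0).round(3),q.max(0).round(3))
E
python3 chk.py s3.png
```

```text
[0.55272072 0.01676906 0.07004211] [-1.79993021e+02 -3.06270682e-02  1.73411292e+02] [-1.77760022 -0.37889499 -3.58706054] [ 1.59020709e-02  7.43571419e-01 -3.79084203e-04]
scene 1421 slope deg -6.5 z0 0.0619 [-0.044 -0.047] [0.046 0.047]
top 409 slope deg -6.6 z0 0.0618 [-0.04  -0.045] [ 0.043 -0.   ]
```

The cover is already lifting, at 6.5° tilt with the edge about 10 mm up. I'll continue.

Request:
apply_moves --targets '[{"dp": [0, 0, 0.003], "yaw": 0}, {"dp": [0, 0, 0.006], "yaw": 0}, {"dp": [0, 0, 0.009], "yaw": 0}, {"dp": [0, 0, 0.012], "yaw": 0}, {"dp": [0, 0, 0.015], "yaw": 0}, {"dp": [0, 0, 0.017], "yaw": 0}, {"dp": [0, 0, 0.017], "yaw": 0}, {"dp": [0, 0, 0.017], "yaw": 0}]'

```text
time_s: 7.3
tcp_pos: [0.5533, 0.0169, 0.0868]
eef_rot: [180.0, 0.0, 173.4]
contact_force: [-0.1, 0.4, -1.2]
gripper_width: 0.0237
gripper_force: 60.0
```

```bash
python3 chk.py s4.png
```

```text
[0.55334378 0.01686425 0.0867594 ] [1.79985848e+02 2.22057557e-02 1.73409252e+02] [-0.07889186  0.3810634  -1.1885455 ] [-0.02176498 -0.03667809  0.05852429]
scene 1459 slope deg -19.7 z0 0.0726 [-0.039 -0.045] [0.045 0.046]
top 381 slope deg -19.6 z0 0.0733 [-0.037 -0.045] [ 0.043 -0.002]
```

Popped, at 19.7° tilt with the edge about 30 mm up. I'll lower it onto the clips and withdraw.

Request:
apply_moves --targets '[{"dp": [0, 0, -0.004], "yaw": 0}, {"dp": [0, 0, -0.008], "yaw": 0}, {"dp": [0, 0, -0.012], "yaw": 0}, {"dp": [0, 0, -0.016], "yaw": 0}, {"dp": [0, 0, -0.02], "yaw": 0}, {"dp": [0, 0, -0.024], "yaw": 0}, {"dp": [0, 0, -0.026], "yaw": 0}, {"dp": [0, 0, -0.026], "yaw": 0}, {"dp": [0, 0, -0.026], "yaw": 0}]'

```text
time_s: 8.15
tcp_pos: [0.5533, 0.0168, 0.0604]
eef_rot: [-180.0, -0.0, 173.4]
contact_force: [0.8, -0.9, -0.2]
gripper_width: 0.0236
gripper_force: 60.0
```

```bash
python3 chk.py s5.png
```

```text
[0.55325877 0.01677426 0.06042534] [-1.79990071e+02 -1.30032314e-02  1.73412070e+02] [ 0.80807942 -0.93255587 -0.2253304 ] [-0.01089242  0.01567697  0.06468418]
scene 1464 slope deg -15.0 z0 0.0691 [-0.04  -0.046] [0.047 0.045]
top 421 slope deg -14.7 z0 0.0694 [-0.039 -0.046] [0.045 0.003]
```

View pics/s5.png

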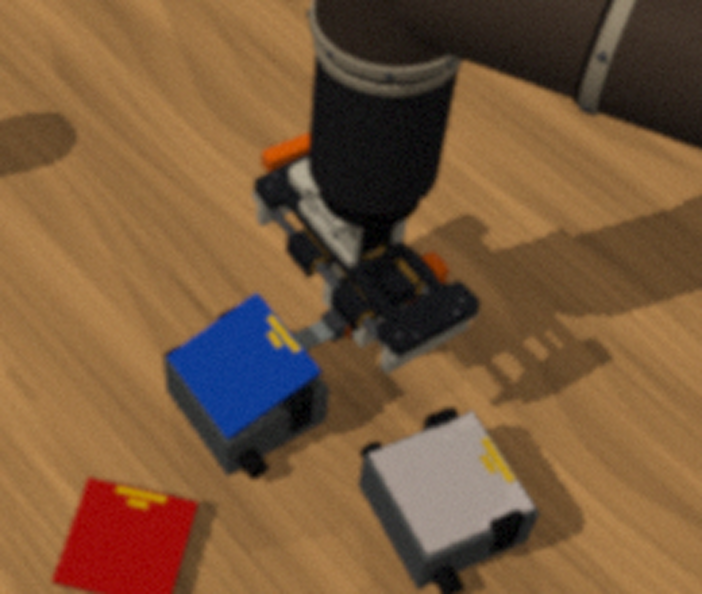

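The scene crop shows the blue cover tilted on its clips (yellow edge at (283,333) raised), the blade still under it, unloaded. The white cover is untouched. I'll withdraw straight back and check.

Request:
apply_moves --targets '[{"dp": [-0.01, 0.001, 0], "yaw": 0}, {"dp": [-0.02, 0.002, 0], "yaw": 0}, {"dp": [-0.03, 0.003, 0], "yaw": 0}, {"dp": [-0.04, 0.004, 0], "yaw": 0}, {"dp": [-0.055, 0.006, 0], "yaw": 0}, {"dp": [-0.07, 0.008, 0], "yaw": 0}, {"dp": [-0.08, 0.009, 0], "yaw": 0}, {"dp": [-0.08, 0.009, -0.012], "yaw": 0}, {"dp": [-0.08, 0.009, -0.022], "yaw": 0}, {"dp": [-0.08, 0.009, -0.029], "yaw": 0}, {"dp": [-0.08, 0.009, -0.032], "yaw": 0}, {"dp": [-0.08, 0.009, -0.033], "yaw": 0}, {"dp": [-0.08, 0.009, -0.033], "yaw": 0}, {"dp": [-0.08, 0.009, -0.033], "yaw": 0}]'

```text
time_s: 9.42
tcp_pos: [0.4735, 0.0259, 0.0278]
eef_rot: [180.0, 0.0, 173.4]
contact_force: [0.2, 0.0, -1.5]
gripper_width: 0.024
gripper_force: 60.0
```

```bash
python3 chk.py s6.png
```

```text
[0.47347444 0.02586323 0.02779443] [1.79995603e+02 1.49502142e-02 1.73413095e+02] [ 0.20265049  0.02371641 -1.53478076] [-0.03923712 -0.05387589  0.02724817]
scene 1460 slope deg -15.0 z0 0.0691 [-0.04  -0.046] [0.047 0.045]
top 1255 slope deg -14.5 z0 0.0694 [-0.041 -0.046] [0.045 0.047]
```

The cover stays up on its clips. Setting the tool down and releasing it.

Request:
apply_moves --targets '[{"dp": [0, 0, -0.001], "yaw": 0}, {"dp": [0, 0, -0.001], "yaw": 0}, {"dp": [0, 0, -0.001], "yaw": 0}]'

```text
time_s: 9.77
tcp_pos: [0.4733, 0.0258, 0.0266]
eef_rot: [180.0, 0.0, 173.4]
contact_force: [0.1, 0.1, -1.2]
gripper_width: 0.0237
gripper_force: 60.0
```

Request:
apply_moves --targets '[{"dp": [0, 0, 0], "yaw": 0}, {"dp": [0, 0, 0], "yaw": 0}, {"dp": [0, 0, 0], "yaw": 0}, {"dp": [0, 0, 0], "yaw": 0}, {"dp": [0, 0, 0], "yaw": 0}, {"dp": [0, 0, 0], "yaw": 0}, {"dp": [0, 0, 0], "yaw": 0}, {"dp": [0, 0, 0], "yaw": 0}, {"dp": [0, 0, 0.02], "yaw": 0}, {"dp": [0, 0, 0.05], "yaw": 0}, {"dp": [0, 0, 0.09], "yaw": 0}, {"dp": [0, 0, 0.13], "yaw": 0}, {"dp": [0, 0, 0.15], "yaw": 0}, {"dp": [0, 0, 0.15], "yaw": 0}, {"dp": [0, 0, 0.15], "yaw": 0}]' --grip -1

```text
time_s: 11.02
tcp_pos: [0.4738, 0.0261, 0.178]
eef_rot: [179.9, 0.2, 173.4]
contact_force: [-0.7, 0.6, -1.0]
gripper_width: 0.0877
gripper_force: 0.0
```

```bash
python3 chk.py s7.png
python3 - <<'E'
from h import *
c=cap('wrist'); save(c,'w7.png')
E
```

```text
[0.47381377 0.02614934 0.17803204] [1.79879741e+02 1.68756778e-01 1.73404782e+02] [-0.66240395  0.61833334 -0.967416  ] [-0.03013872  0.02603841 -0.06136702]
scene 1454 slope deg -14.8 z0 0.0693 [-0.04  -0.045] [0.047 0.046]
top 1258 slope deg -14.7 z0 0.0694 [-0.041 -0.045] [0.045 0.047]
```

View pics/s7.png

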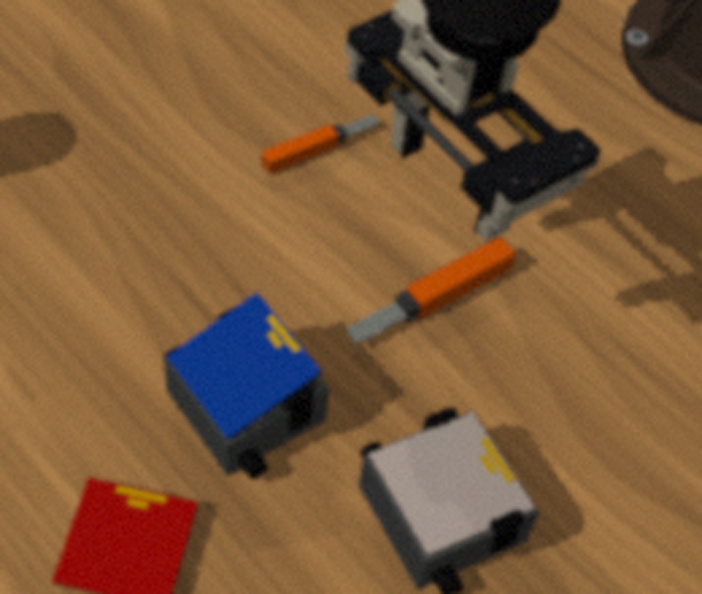

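View pics/w7.png

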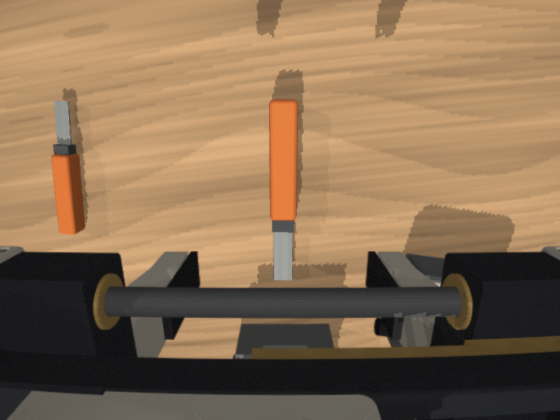

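In the scene crop the tool lies flat on the desk with its tip at (355,333), clear of the box. The blue cover is tilted on its clips, with its yellow edge at (283,333) raised, and the white cover is shut. The wrist view shows the tool free of the open fingers. Handing in.

```bash
python3 -c "
from plant import r
print(r.close_job())"
```

```text
the job is handed in; nothing more can be done
None
```

The job is handed in, and the judge gave no verdict: I pried the blue cover loose with the tool and it rests tilted about 15° on its clips, the tool lies flat on the desk clear of the box, and the white cover looks shut and untouched.

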